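# Start the rotor lid screw without crossing its thread

### The arm

A 6-joint arm with a two-finger parallel gripper is mounted at the origin on a cart in front of the work surface, level with it; the furniture and walls round the work are solid. World frame = base frame: x ahead of the robot, y to its left, z up, the work surface at z = 0. Lengths are in m, angles in rad, forces in N, time in s.
With the tool pointing down it reaches from about 0.35 to 0.775 m from the base axis. Payload 5.5 kg.
Tool frame: the origin (TCP) lies at the very end of the fingers, on their centre line; the grasp point (between the pads) lies r.grasp_offset behind it (r.grasp_offset is the distance from the TCP to the grasp point, in m); z points along the fingers, y is the line along which they close (so a half turn about z gives the same grasp; the last joint's range is limited). The gripper opens to 85 mm and grips with 20 to 120 N. Pads are 22 mm wide; open, the fingers measure 114 mm over their backs; the gripper's body (76 mm by 85 mm) begins 54 mm behind the grasp point. The pads swing forward as they close: fully open they stand 13 mm farther back than shut.
Start: joints at [1.193, 0.313, 0.046, 1.304, 0, 1.431], TCP at [0.135, 0.559, 0.197] pointing down, gripper open.
Joint ranges: [-2.76, 2.76], [-0.86, 1.69], [-1.03, 1.26], [-2.2, 2.34], [-1.47, 1.5], [-3.14, 3.14]. Speed limits (rad/s): [2.57, 2.57, 3.14, 3.14, 3.14, 3.14].

### API

Orientations are given as a unit quaternion [x, y, z, w].
In Python, from bench import r, eyes, spotter gives the robot as it stands.
- The arm moves only by the shell command python3 -m pendant 'ROWS' [OPENING] [FORCE]. ROWS is JSON, one flat list of numbers, 4 for each row, row after row: the shift along the tool's x, y, z in m, then the turn about the tool's z in degrees. In form: [dx, dy, dz, turn, dx, dy, dz, turn, ...]. A call has 1 to 8 rows; each row shifts and turns the commanded pose from where the row before left it, along the tool's axes as they then stand; what a row does not reach is not made up. A row lasts 1/8 s, in which the tool goes at most 62.5 mm and 10.7 degrees, less where a joint would pass 70% of its speed; a pose out of reach is approached as far as the arm can. A call is refused whole if a number of a shift passes 0.0625 or a number of a turn 10.7, either way. A call with a gripper value outside its range is refused whole. OPENING is the closure, from 0 (fully open) to 1 (shut), set as the call begins (- or left out, the last holds). The fingers move at their own pace and stop on an object; FORCE is the grip in N (left out, the last holds). Time passes only in rows, so rows that do not move let the fingers close. It gives the time, the measured TCP pose, the force, the opening and the grip force at its end, in the units of the state.
- r.get_state(): the state, without advancing time (a new reading comes with each control period).
- eyes.capture(name): name is "scene" or "top"; returns a dict with "frame" (400x640x3 uint8, red, green, blue), "camera_matrix" (3x3 intrinsics, pixels), "eye" and "orientation" of the camera in the world. Camera axes: x right, y down, z forward; pixel columns grow to the right and rows downward; lengths in m; the calibration is good to about 2 mm. A picture is of the moment at which its call begins. There is no depth.
- r.sign_off(): hands the job in; it is judged then, once.
Trained networks look in a picture, given as the dict that the camera call returned (one of the last four; its "shot" number tells which), for a name from the list of things; names that differ only in an ending like _2 or _b are one class to them, and where a whole thing is asked for, a point or a joint stands for the part that bears it (a point fixed in the world has none). Each returns a list of dicts, best first, with "conf" (0 to 1); they miss things now and then, are a little off and sometimes report something else, mostly with a low value. They report only what shows in the picture. A call takes as long as a camera call. They do not tell look-alikes from the thing itself.
- spotter.recognise(picture, query): "point" ([x, y, z] in m, in world coordinates, good to about 4 mm: the middle of the surface that is visible of it).
- spotter.trace(picture, query): "pixels" (400x640 bool, what is visible of it).
The state is a dict: "time_s": time; "joint_pos": joint angles; "joint_vel": joint speeds; "tau": joint torques, N m; "eef_pos": TCP position; "ee_rot": TCP orientation; "wrist_force": force on the tool from outside, world axes, zero at the start; "wrist_torque": the same for the moment, N m; "opening": finger opening in m; "grasp_force": force on a finger pad.
Only numpy, scipy, OpenCV 4.12 (cv2) and the standard library are available. Lean on these libraries where they do the work, as an engineer would, in place of code of your own. Each camera call takes 0.05 s, during which the arm holds its last target. There are 200 camera calls.

### The job

The red-winged screw of the centrifuge rotor lid stands on the crest of the first thread of its boss. Start it without crossing the thread: turn it backward (anticlockwise from above) only until it drops into the thread, not forward before that, then turn it forward (clockwise) one full turn from where it dropped and finish while still gripping the wing in the fingers. Leave the tube rack, the tape roll and the timer where they are.

Things in the scene. Friction and masses are not known exactly. Their poses are not given: they have to be found in the camera images.
- rotor: centrifuge rotor with a blue lid, fixed to the bench, 153 mm across; lid edge 58 mm above the bench, sloping up to 72 mm at the steel boss. Origin on its axis at bench height, z up. Position and heading vary
- boss_top (a point): centre of the flat top of the steel boss (49 mm across) on the rotor's axis, 90 mm above the bench. Above it show the screw's 24 mm threaded shank and a round steel flange, 28 mm across and 4 mm thick, on which the wing stands; the flange's top is 26 mm above the boss at the start and 10 mm after the job
- wing: the screw's handle: an upright red bar on the rotor's axis, 50 mm long (its x), 12 mm thick (its y), 38 mm tall, white dot on top near its +x end. Origin 13 mm below its top, a good height to grip across the 12 mm; 140 mm above the bench at the start. It turns with under 0.1 N m, weighs 0.16 kg with the screw, is captive, and drops by its weight unless a tight grip holds it up
- screw_turn (a joint): turn of the screw in rad, growing forward (clockwise from above, tightening), within 0.2 of 0 at the start; one full turn is 6.28, never wrapped. The mouth of the thread, where it drops, lies somewhere 0.4 to 1.8 rad backward from the start, unmarked. Turned forward from the start the screw would cross its thread and jam
- screw_lift (a joint): height of the screw in m: 0 while it stands on the crest at the start, -0.008 right after the drop; then it sinks 8 mm with each forward turn (about 1 mm of up and down play), so -0.016 after one turn. The hand must sink along with it
- tube_rack: bystander: blue rack with capped tubes, 62 x 130 x 116 mm, origin under its centre, behind the rotor
- tape: bystander: roll of tape lying flat, 96 mm across, 25 mm high, origin under its centre, right of the rotor
- timer: bystander: small white bench timer with round buttons, 62 x 66 x 20 mm, origin under its centre, right of the rotor and nearer the robot
Mind the look-alikes: they are no part of the job. Of the things like the rotor, leave any that is yellow; of the rest the larger one is meant.

How it is judged:
On the way:
1. turned backward, the screw has dropped into the mouth of the thread (value of joint screw_lift between -0.0095 and -0.006 m), for 0.1 s.
At the end, for the whole second after the job is handed in: the screw stands 13.8 to 18.4 mm below its first height (one forward turn in the thread, give or take a quarter), is no longer turning (under 0.1 rad/s), and the fingers grip the wing with more than 3 N (value of joint screw_lift between -0.0184 and -0.0138 m and velocity of joint screw_turn between -0.1 and 0.1 rad/s and contact force between the fingers and wing above 3 N); the arm keeps its last pose, push and grip.
It fails at once if the screw is turned forward while it still stands on the crest (crossed thread) (value of joint screw_turn above 0.6 rad and value of joint screw_lift above -0.005 m).
It fails at once if the screw is turned backward far past the drop (value of joint screw_turn below -2.9 rad).
It fails at once if the tube rack is moved by more than 15 mm (distance of tube_rack from where it was at the start of the episode above 0.015 m).
It fails at once if the tape roll is moved by more than 15 mm (distance of tape from where it was at the start of the episode above 0.015 m).
It fails at once if the timer is moved by more than 15 mm (distance of timer from where it was at the start of the episode above 0.015 m).
It also fails if it takes over 72 s, if anything falls off the work surface, if the arm or the gripper's body presses on something with over 40 N, if the wrist force passes 120 N, or if a joint passes its speed limit or range.

## Working session

There is one attempt and no reset: what is moved stays moved. The work goes in short steps, Python scripts to look and compute and a shell command to move; the robot and the scene stay as the last step left them, time stands still between calls to the robot, and variables do not carry over. Pictures are saved under pics/ and viewed, at most 10 in all, crops included, and the job is handed in when it is done.

```bash
mkdir -p pics
cat > h.py <<'E'
import numpy as np, cv2
from scipy.spatial.transform import Rotation as R
from bench import r, eyes, spotter
def proj(c,p):
    K=np.array(c["camera_matrix"]);Rm=rot(c); q=Rm.T@(np.array(p)-np.array(c["eye"])); q=K@q; return q[:2]/q[2]
def rot(c):
    o=np.array(c["orientation"]); return o if o.shape==(3,3) else R.from_quat(o).as_matrix()
def at_z(c,px,z):
    d=rot(c)@np.linalg.inv(np.array(c["camera_matrix"]))@np.array([px[0],px[1],1.]); e=np.array(c["eye"]); return e+d*(z-e[2])/d[2]
def save(c,n,box=None,s=1):
    f=c["frame"][:,:,::-1]
    if box: f=f[box[1]:box[3],box[0]:box[2]]
    cv2.imwrite("pics/"+n,cv2.resize(f,None,fx=s,fy=s,interpolation=cv2.INTER_CUBIC))
E
python3 - <<'E'
from h import *
a=eyes.capture("scene");b=eyes.capture("top")
save(a,"s0.png");save(b,"t0.png")
for n,c in(("scene",a),("top",b)):
    for q in("wing","rotor","boss_top","tube_rack","tape","timer"):
        for d in spotter.recognise(c,q): print(n,q,round(d["conf"],2),np.round(d["point"],3),np.round(proj(c,d["point"])))
s=r.get_state();print(s,r.grasp_offset)
E
```

```text
scene wing 0.48 [ 0.49  -0.58   0.144] [431. 240.]
scene wing 0.45 [ 0.519 -0.065  0.134] [277. 190.]
scene wing 0.37 [0.678 0.144 0.108] [256. 163.]
scene rotor 0.74 [ 0.499 -0.074  0.067] [277. 211.]
scene rotor 0.6 [0.667 0.132 0.053] [258. 178.]
scene rotor 0.55 [ 0.476 -0.588  0.069] [428. 266.]
scene boss_top 0.95 [ 0.499 -0.076  0.063] [278. 212.]
scene boss_top 0.75 [ 0.476 -0.586  0.066] [427. 267.]
scene boss_top 0.56 [0.67  0.131 0.05 ] [259. 178.]
scene tube_rack 0.74 [ 0.706 -0.033  0.045] [301. 186.]
scene tape 0.63 [ 0.593 -0.263  0.022] [341. 224.]
scene timer 0.85 [ 0.408 -0.261  0.021] [312. 256.]
top wing 0.63 [0.687 0.143 0.111] [191. 152.]
top wing 0.57 [ 0.526 -0.059  0.151] [256. 208.]
top wing 0.51 [ 0.498 -0.575  0.152] [442. 223.]
top rotor 0.79 [0.685 0.142 0.05 ] [198. 155.]
top rotor 0.69 [ 0.523 -0.059  0.069] [261. 210.]
top rotor 0.64 [ 0.504 -0.572  0.067] [432. 220.]
top boss_top 0.9 [ 0.501 -0.573  0.069] [432. 221.]
top boss_top 0.86 [0.686 0.134 0.05 ] [201. 155.]
top boss_top 0.63 [ 0.521 -0.066  0.065] [264. 210.]
top tape 0.63 [ 0.598 -0.267  0.024] [330. 187.]
top timer 0.7 [ 0.418 -0.251  0.016] [324. 245.]
{'time_s': 0.7, 'joint_pos': array([1.19339499e+00, 3.13124259e-01, 4.61113811e-02, 1.30361678e+00,
       7.11982983e-07, 1.43117780e+00]), 'joint_vel': array([ 8.87224403e-05, -7.21155337e-04,  6.53298642e-04,  3.36099139e-04,
        1.45773918e-03, -7.29795148e-04]), 'tau': array([-1.27850784e-03, -4.80291760e+01,  2.98747498e+01, -4.91295452e-05,
        5.03957733e-05, -1.20694085e-05]), 'eef_pos': array([0.13547649, 0.55885837, 0.19707098]), 'ee_rot': array([1.18611512e-01, 9.92940734e-01, 8.06561419e-05, 2.09594069e-05]), 'wrist_force': array([ 0.22103673, -0.22908149,  0.2178773 ]), 'wrist_torque': array([-0.03139658,  0.02230997,  0.02396599]), 'grasp_force': 0.0, 'opening': 0.08511509082597707} 0.0187
```

View pics/s0.png

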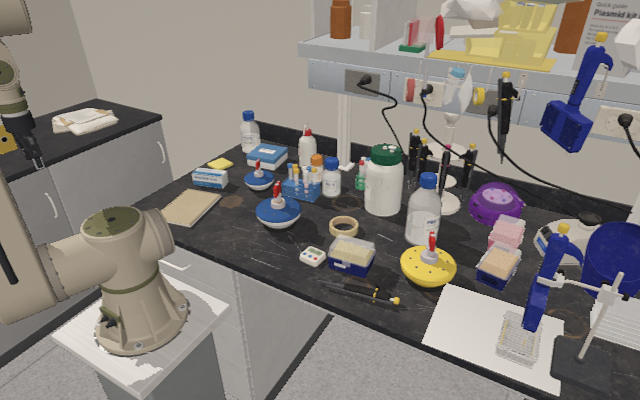

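View pics/t0.png

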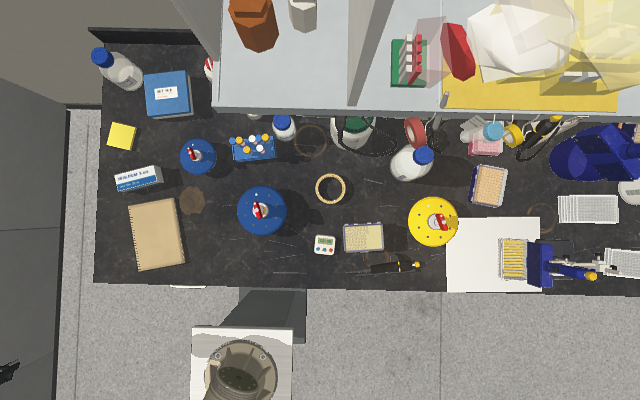

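The candidates in the top image are the large blue rotor (262,210), the small blue one (198,155) and the yellow one (432,221). The yellow one is excluded and the larger of the two blue ones is meant, so I choose (262,210), with its wing at about (257,209). Next I check it in a close crop and measure the axis and the wing heading.

Run:
```python
from h import *
c=eyes.capture("top");a=eyes.capture("scene")
save(c,"t1.png",(225,175,300,245),8)
for n,k in(("top",c),("scene",a)):
  for d in spotter.trace(k,"wing"):
    m=np.array(d["pixels"]);ys,xs=np.nonzero(m)
    print(n,d["conf"],len(xs),xs.mean(),ys.mean(),xs.min(),xs.max(),ys.min(),ys.max())
  for d in spotter.trace(k,"rotor"):
    m=np.array(d["pixels"]).astype(np.uint8);ys,xs=np.nonzero(m);cn=max(cv2.findContours(m,0,2)[0],key=len);print("rot",n,cv2.fitEllipse(cn),len(xs))
print("eye",c["eye"],rot(c).round(3).tolist(),c["camera_matrix"])
for p in [(262,210)]:
  print(at_z(c,p,.058),at_z(c,p,.0))
for z in(.0,.09,.116,.153):print(z,proj(c,[.523,-.064,z]))
```

```text
top 0.6 158 440.54430379746833 221.83544303797467 435 447 214 230
top 0.47 55 191.54545454545453 153.0 188 195 148 158
rot top ((261.4380187988281, 210.0643768310547), (49.126407623291016, 49.21357727050781), 84.71356964111328) 1962
rot top ((432.6424255371094, 220.96405029296875), (48.61149978637695, 50.09831619262695), 117.4581527709961) 1975
rot top ((196.99691772460938, 156.55685424804688), (35.275386810302734, 36.36616897583008), 62.949310302734375) 1048
scene 0.65 103 276.59223300970876 189.74757281553397 273 280 182 197
scene 0.49 140 430.6928571428571 241.63571428571427 425 435 231 250
scene 0.39 20 257.05 164.15 256 258 161 167
rot scene ((278.26165771484375, 210.8554229736328), (40.817176818847656, 45.12258529663086), 13.246253967285156) 1335
rot scene ((258.9251708984375, 178.0481719970703), (27.195432662963867, 32.89502716064453), 5.865298271179199) 653
rot scene ((427.3485412597656, 264.6159362792969), (51.27222442626953, 54.96355056762695), 170.63580322265625) 2061
rot scene ((311.36138916015625, 256.0758056640625), (16.35673713684082, 24.915592193603516), 97.37389373779297) 331
rot scene ((276.49285888671875, 189.83651733398438), (7.399457931518555, 16.951412200927734), 5.26577615737915) 108
eye [ 0.51836637 -0.23130783  1.20588508] [[0.025, -0.999, 0.04], [-1.0, -0.025, 0.005], [-0.004, -0.04, -0.999]] [[377.99638246   0.         316.51743317]
 [  0.         377.99638246 197.39398759]
 [  0.           0.           1.        ]]
[ 0.52231242 -0.0606132   0.058     ] [ 0.5225118  -0.05198839  0.        ]
0.0 [265.76550045 209.93993554]
0.09 [261.54415865 209.71832525]
0.116 [260.19499302 209.6474973 ]
0.153 [258.16026176 209.5406788 ]
```

View pics/t1.png

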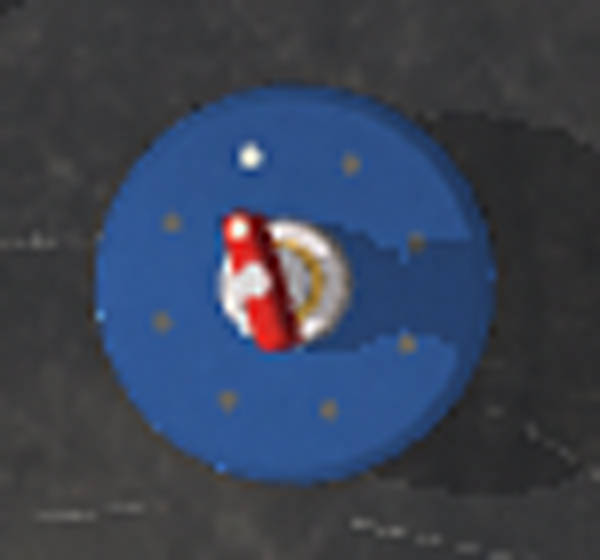

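The crop shows the large blue lid. Its red wing has the white dot at crop (238,228), i.e. pixel (254.8,203.5), and the heading is about 17° ccw from world x. I'll fit the wing box to the red pixels in both views.

```bash
cat >> h.py <<'E'
def red(c,box):
    f=c["frame"].astype(int);m=(f[:,:,0]>110)&(f[:,:,0]-f[:,:,1]>60)&(f[:,:,0]-f[:,:,2]>60)
    o=np.zeros(m.shape,np.uint8);o[box[1]:box[3],box[0]:box[2]]=m[box[1]:box[3],box[0]:box[2]]
    return o
def box(x,y,th,zt,zb):
    return [[x+np.cos(th)*u-np.sin(th)*v,y+np.sin(th)*u+np.cos(th)*v,z] for u in(-.025,.025) for v in(-.006,.006) for z in(zb,zt)]
def hull(c,pts,s=8,o=(0,0)):
    p=np.array([proj(c,q) for q in pts]);return cv2.convexHull(((p-np.array(o)+.5)*s).astype(np.float32))
def iou(A,B):
    i=cv2.intersectConvexConvex(A,B)[0];return i/(cv2.contourArea(A)+cv2.contourArea(B)-i)
def redhull(c,b,s=8):
    m=red(c,b);m=np.kron(m[b[1]:b[3],b[0]:b[2]],np.ones((s,s),np.uint8));ys,xs=np.nonzero(m)
    return cv2.convexHull((np.c_[xs,ys]+np.array(b[:2])*s).astype(np.float32))
E
python3 - <<'E'
from h import *
from scipy.optimize import differential_evolution as de
c=eyes.capture("top");a=eyes.capture("scene")
A=redhull(c,(245,195,270,225));B=redhull(a,(265,175,290,202))
print(cv2.boundingRect(A),cv2.boundingRect(B))
f=lambda p:-iou(A,hull(c,box(*p[:3],.153,.115)))-iou(B,hull(a,box(*p[:3],.153,.115)))
q=de(f,[(.49,.55),(-.09,-.03),(-.3,.9)],seed=1,maxiter=60);print(q.x,q.fun,np.degrees(q.x[2]))
g=lambda p:-iou(A,hull(c,box(*p[:3],.153,.115)))
q=de(g,[(.49,.55),(-.09,-.03),(-.3,.9)],seed=1,maxiter=60);print(q.x,q.fun,np.degrees(q.x[2]))
t=q.x;s=r.get_state();Rt=R.from_quat(s["ee_rot"]).as_matrix()
print("tool shift to z=.185",Rt.T@(np.array([t[0],t[1],.185])-s["eef_pos"]))
E
```

```text
(2024, 1616, 80, 136) (2184, 1448, 56, 136)
[ 0.52200035 -0.05780194  0.39600426] -1.710192680950033 22.689372646955686
[ 0.52217889 -0.05834623  0.31973303] -0.8722651743422778 18.319353322679337
tool shift to z=.185 [-0.5212172  -0.50871394  0.01200165]
```

```bash
python3 -m pendant '[-0.02,-0.02,0,0,-0.042,-0.041,0,0,-0.042,-0.041,0,0,-0.042,-0.041,0,0,-0.042,-0.041,0,0,-0.042,-0.041,0,0,-0.042,-0.041,0,0,-0.042,-0.041,0,0]' 0 30; python3 -m pendant '[-0.042,-0.041,0,0,-0.042,-0.041,0,0,-0.042,-0.041,0,0,-0.042,-0.041,0,0,-0.02,-0.02,0,0,0,0,0,0]'
python3 - <<'E'
from h import *
s=r.get_state();Rt=R.from_quat(s["ee_rot"]).as_matrix()
print("remain",Rt.T@(np.array([.522,-.058,.125])-s["eef_pos"]), np.degrees(np.arctan2(Rt[1,1],Rt[0,1])),s["joint_pos"])
E
```

```text
time_s: 2.1
eef_pos: [0.3692, 0.1849, 0.1974]
ee_rot: [0.119, 0.993, 0.0, 0.001]
wrist_force: [2.2, 0.4, 0.4]
opening: 0.0856
grasp_force: 0.0
time_s: 2.85
eef_pos: [0.5085, -0.0384, 0.1966]
ee_rot: [0.12, 0.993, 0.0, -0.0]
wrist_force: [-1.4, -0.3, 0.4]
opening: 0.0852
grasp_force: 0.0
remain [-0.01781049 -0.01579522  0.07155416] 76.18651992769854 [-2.32959317e-01  1.87402714e-01 -1.20367181e-01  1.26319872e+00
  3.46614590e-05  8.13138551e-03]
```

```bash
python3 -m pendant '[-0.018,-0.016,0,0,0,0,0,-8.2,0,0,0,-8.2,0,0,0,-8.2,0,0,0,-8.2,0,0,0.012,0,0,0,0,0]'
python3 - <<'E'
from h import *
s=r.get_state();Rt=R.from_quat(s["ee_rot"]).as_matrix()
a=eyes.capture("scene");save(a,"s1.png",(215,120,345,240),5);c=eyes.capture("top");save(c,"t2.png",(200,150,320,260),5)
print(Rt.T@(np.array([.522,-.058,.125])-s["eef_pos"]), np.degrees(np.arctan2(Rt[1,1],Rt[0,1])))
E
```

```text
time_s: 3.72
eef_pos: [0.5206, -0.0559, 0.1836]
ee_rot: [-0.166, 0.986, 0.0, -0.001]
wrist_force: [-0.2, -1.3, -0.2]
opening: 0.0856
grasp_force: 0.0
[-0.00075532 -0.00254691  0.05864458] 109.08291738721427
```

View pics/s1.png

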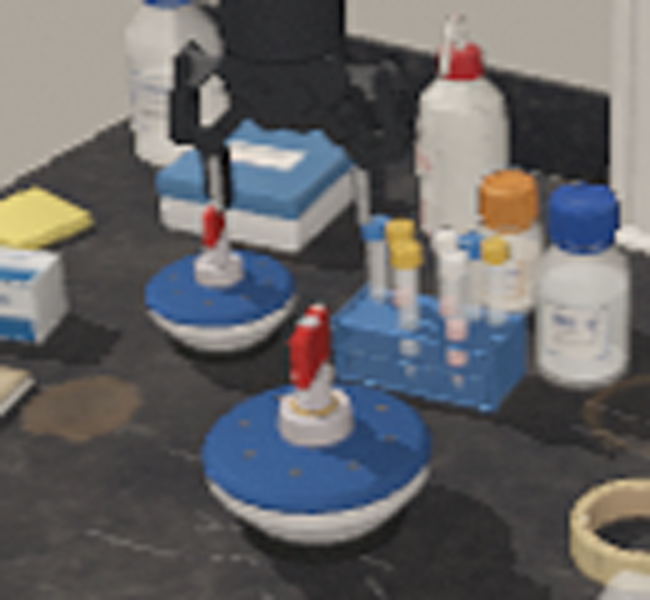

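The scene crop shows the open fingers at (215,190) and (360,195), straddling the red wing at (312,345), with the white shank below it. The rack and tape are clear. I descend and close to a loose cage of about 17 mm.

```bash
python3 -m pendant '[-0.001,-0.0025,0.015,0,0,0,0.02,0,0,0,0.0235,0,0,0,0,0]'; python3 -m pendant '[0,0,0,0,0,0,0,0,0,0,0,0,0,0,0,0,0,0,0,0,0,0,0,0]' 0.8
```

```text
time_s: 4.32
eef_pos: [0.5213, -0.0581, 0.1241]
ee_rot: [-0.166, 0.986, 0.001, -0.002]
wrist_force: [-0.0, 0.7, 0.3]
opening: 0.0854
grasp_force: 0.0
time_s: 5.08
eef_pos: [0.5232, -0.0584, 0.1265]
ee_rot: [-0.167, 0.986, 0.0, 0.0]
wrist_force: [-0.7, 0.2, -0.2]
opening: 0.017
grasp_force: 0.0
```

```bash
python3 -m pendant '[0,0,0,0,0,0,0,0,0,0,0,0,0,0,0,0]' 0.9 20
python3 - <<'E'
from h import *
s=r.get_state();Rt=R.from_quat(s["ee_rot"]).as_matrix()
print(Rt.T@s["wrist_force"],Rt.T@s["wrist_torque"],s["grasp_force"],s["opening"])
a=eyes.capture("scene");save(a,"s2.png",(240,140,320,220),7)
E
```

```text
time_s: 5.58
eef_pos: [0.5232, -0.0584, 0.1265]
ee_rot: [-0.167, 0.986, 0.0, 0.0]
wrist_force: [-0.6, -0.0, 0.6]
opening: 0.0087
grasp_force: 0.0
[ 0.57657739  0.15233988 -0.64748356] [-0.00321842 -0.00081736 -0.03246885] 0.0 0.008662928979404913
```

View pics/s2.png

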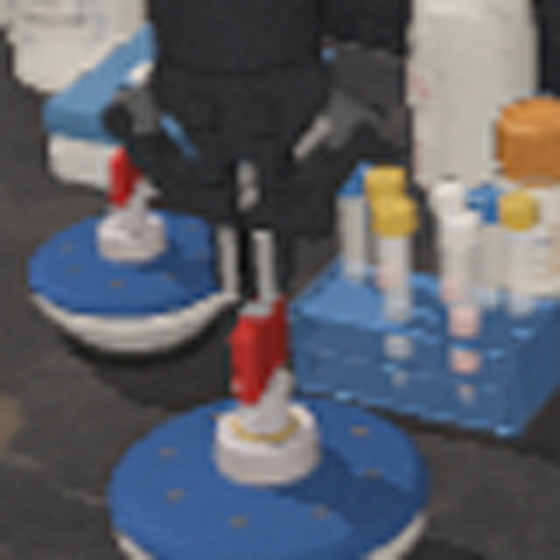

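Run:
```python
from h import *
a=eyes.capture("scene");c=eyes.capture("top")
s=r.get_state();p=s["eef_pos"]
C=lambda k:np.round((proj(a,k)-[240,140])*7)
print("tcp",C(p),"grasp",C(p+[0,0,.0187]),"z.153",C([p[0],p[1],.153]),"boss",C([p[0],p[1],.09]),"flange top",C([p[0],p[1],.116]))
print("eye",a["eye"])
Rt=R.from_quat(s["ee_rot"]).as_matrix()
print("+-x pads",C(p+Rt[:,0]*.011),C(p-Rt[:,0]*.011),"y",C(p+Rt[:,1]*.02),C(p-Rt[:,1]*.02))
A=cv2.boundingRect(redhull(a,(265,175,290,202)));print((np.array(A[:2])/8-[240,140])*7,(np.array(A[:2])/8+np.array(A[2:])/8-[240,140])*7)
save(c,"t3.png",(225,175,300,245),8)
```

```text
tcp [256. 357.] grasp [254. 322.] z.153 [253. 308.] boss [261. 423.] flange top [257. 376.]
eye [-0.42745964 -0.77789156  0.83262307]
+-x pads [249. 369.] [262. 345.] y [215. 353.] [298. 361.]
[231. 301.] [280. 406.]
```

View pics/t3.png

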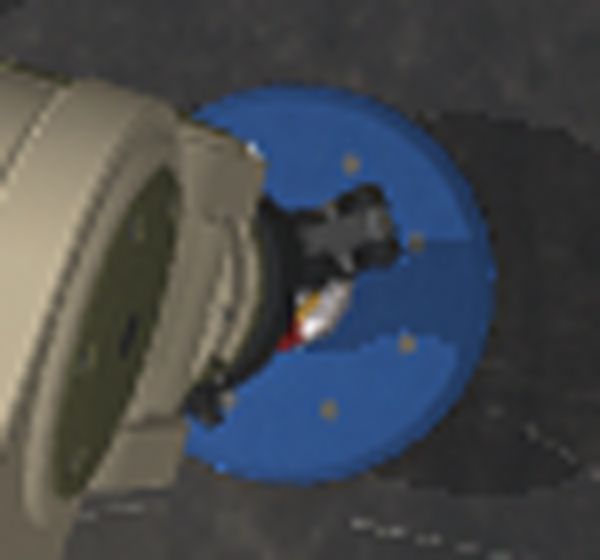

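Run:
```python
from h import *
a=eyes.capture("scene");c=eyes.capture("top")
s=r.get_state();p=s["eef_pos"];Rt=R.from_quat(s["ee_rot"]).as_matrix()
b=(250,155,300,205);k=12
f=cv2.resize(a["frame"][b[1]:b[3],b[0]:b[2],::-1],None,fx=k,fy=k,interpolation=cv2.INTER_NEAREST)
P=lambda q:tuple(int(v) for v in (proj(a,q)+.5-np.array(b[:2]))*k)
for y in(-.0045,.0045):
  for x in(-.011,.011): cv2.line(f,P(p+Rt[:,0]*x+Rt[:,1]*y),P(p+Rt[:,0]*x+Rt[:,1]*y-Rt[:,2]*.04),(0,255,0),1)
for q in box(.522,-.058,np.radians(20),.153,.115): cv2.circle(f,P(q),3,(0,255,255),-1)
cv2.imwrite("pics/s3.png",f)
for z in(.18,.22,.26):
  q1=at_z(c,(271.3,203.1),z);q2=at_z(c,(251,225.6),z);print(z,q1,q2,(q1+q2)/2)
print(p,Rt.round(2).tolist(),s["joint_pos"])
```

```text
0.18 [ 0.54123902 -0.10344995  0.18      ] [ 0.47892039 -0.05022498  0.18      ] [ 0.51007971 -0.07683746  0.18      ]
0.22 [ 0.5403472  -0.10843522  0.22      ] [ 0.48045842 -0.05728553  0.22      ] [ 0.51040281 -0.08286038  0.22      ]
0.26 [ 0.53945538 -0.11342049  0.26      ] [ 0.48199645 -0.06434608  0.26      ] [ 0.51072591 -0.08888329  0.26      ]
[ 0.52317792 -0.05841362  0.12650213] [[-0.94, -0.33, 0.0], [-0.33, 0.94, 0.0], [-0.0, 0.0, -1.0]] [-2.63804762e-01  2.52045912e-01 -2.12654337e-01  1.10607227e+00
  8.59945241e-05 -5.98458641e-01]
```

View pics/s3.png

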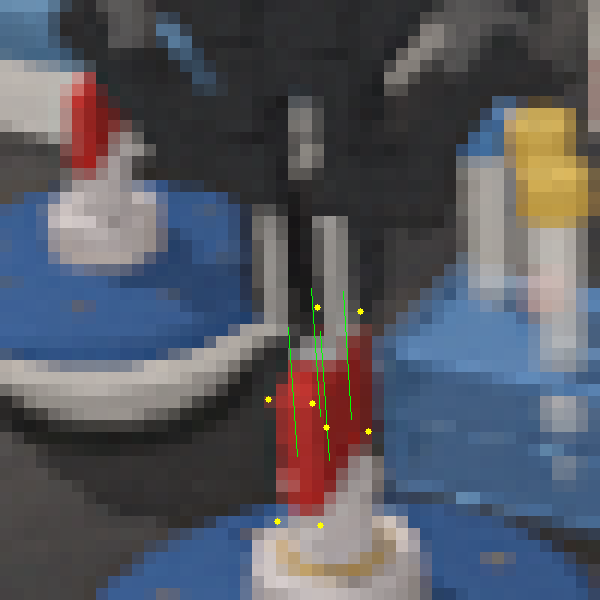

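Run:
```python
from h import *
a=eyes.capture("scene")
p=np.array([.5206,-.0559,.1836]);h=np.radians(109.1);y=np.array([np.cos(h),np.sin(h),0])
for z in (.1836,.197,.21,.22,.23):
  print(z,[np.round((proj(a,[*(p+y*d)[:2],z])-[215,120])*5) for d in(-.0428,.0428,-.057,.057)])
s=r.get_state();print(s["eef_pos"],s["opening"])
```

```text
0.1836 [array([362., 285.]), array([232., 273.]), array([384., 287.]), array([211., 271.])]
0.197 [array([361., 266.]), array([231., 254.]), array([383., 268.]), array([209., 253.])]
0.21 [array([360., 248.]), array([229., 236.]), array([382., 250.]), array([208., 234.])]
0.22 [array([359., 234.]), array([228., 222.]), array([381., 236.]), array([206., 220.])]
0.23 [array([359., 219.]), array([227., 208.]), array([381., 221.]), array([205., 206.])]
[ 0.52316998 -0.05838952  0.12647551] 0.008610950045141022
```

The picture puts the closed fingertips at rows 325–350, which is the wing's top edge. That is about 25 mm higher than the reported TCP projects. I'll probe gently downward with the fingers nearly shut to find out.

```bash
for i in 1; do python3 -m pendant '[0,0,0.001,0,0,0,0.001,0,0,0,0,0]'; done; python3 -m pendant '[0,0,0.001,0,0,0,0.001,0,0,0,0,0]'
```

```text
time_s: 6.25
eef_pos: [0.5231, -0.0584, 0.1243]
ee_rot: [-0.167, 0.986, 0.0, -0.0]
wrist_force: [0.5, 0.3, -0.3]
opening: 0.0087
grasp_force: 0.0
time_s: 6.62
eef_pos: [0.5231, -0.0584, 0.1224]
ee_rot: [-0.167, 0.986, 0.0, -0.0]
wrist_force: [0.2, -0.3, 0.4]
opening: 0.0085
grasp_force: 0.0
```

```bash
python3 -m pendant '[0,0,0.001,0,0,0,0.001,0,0,0,0,0]'; python3 -m pendant '[0,0,0.001,0,0,0,0.001,0,0,0,0,0]'|grep -E "eef|force"
python3 - <<'E'
from h import *
a=eyes.capture("scene")
b=(250,155,300,205);k=12
f=cv2.resize(a["frame"][b[1]:b[3],b[0]:b[2],::-1],None,fx=k,fy=k,interpolation=cv2.INTER_CUBIC)
cv2.imwrite("pics/s4.png",f)
E
```

```text
time_s: 7.0
eef_pos: [0.5231, -0.0584, 0.1204]
ee_rot: [-0.167, 0.986, 0.0, -0.0]
wrist_force: [0.0, -1.2, -0.7]
opening: 0.0085
grasp_force: 0.0
eef_pos: [0.5232, -0.0584, 0.1185]
wrist_force: [-0.3, -0.4, 0.6]
grasp_force: 0.2
```

View pics/s4.png

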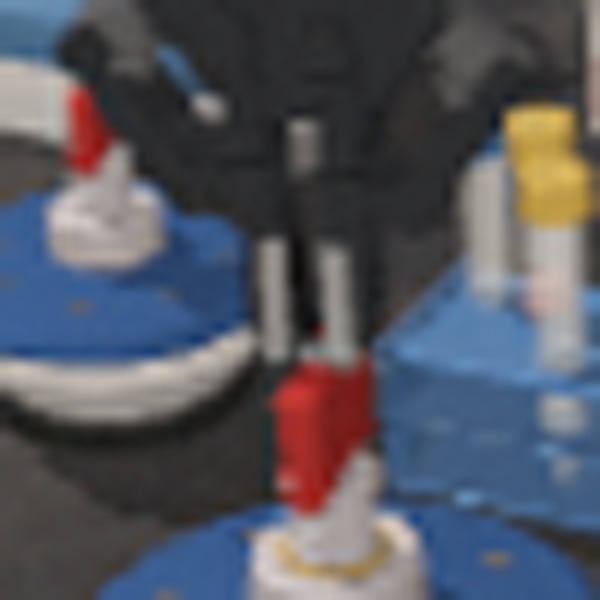

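The finger tips now end at (275,355) and (340,360), level with the wing's top edge. So the tips really are about 30 mm above the reported TCP, while the sideways position agrees. I raise, open, and descend astride the wing while watching the force.

```bash
python3 -m pendant '[0,0,-0.004,0,0,0,0,0,0,0,0,0,0,0,0,0]' 0.55|grep -E "open|force"; python3 -m pendant '[0,0,0.008,0,0,0,0.006,0,0,0,0,0]'|grep -E "eef|open|force";python3 -m pendant '[0,0,0.005,0,0,0,0.005,0,0,0,0,0]'|grep -E "eef|open|force"
```

```text
wrist_force: [-0.6, -0.0, 0.1]
opening: 0.0384
grasp_force: 0.0
eef_pos: [0.5224, -0.0582, 0.1075]
wrist_force: [-0.4, 0.4, 0.1]
opening: 0.0383
grasp_force: 0.0
eef_pos: [0.5228, -0.0583, 0.098]
wrist_force: [0.2, -0.4, 0.1]
opening: 0.0383
grasp_force: 0.0
```

```bash
python3 -m pendant '[0,0,0.002,0,0,0,0,0,0,0,0,0,0,0,0,0]' 0.84 20|grep -E "eef|open|force"; python3 -m pendant '[0,0,0,0,0,0,0,0,0,0,0,0]' 0.9|grep -E "eef|open|force"
python3 - <<'E'
from h import *
s=r.get_state();Rt=R.from_quat(s["ee_rot"]).as_matrix()
print(Rt.T@s["wrist_force"],Rt.T@s["wrist_torque"],s["grasp_force"],s["opening"])
E
```

```text
eef_pos: [0.5233, -0.0584, 0.0966]
wrist_force: [-0.2, 0.0, 0.0]
opening: 0.0139
grasp_force: 0.0
eef_pos: [0.5233, -0.0585, 0.0966]
wrist_force: [0.1, -1.4, 1.2]
opening: 0.0112
grasp_force: 23.7
[ 0.31847175 -1.31931216 -1.22245543] [0.1674725  0.05295446 0.0202735 ] 23.650331497192383 0.01118202756913133
```

Gripped at 11.2 mm, 23.7 N and centred. I loosen to a cage with about 2.7 mm of play so the screw can fall by its weight. Then I turn anticlockwise in steps, backing off slightly before each check of the wing's height.

```bash
cat > chk.py <<'E'
from h import *
from scipy.optimize import differential_evolution as de
import sys
a=eyes.capture("scene");s=r.get_state();Rt=R.from_quat(s["ee_rot"]).as_matrix()
h=np.degrees(np.arctan2(-Rt[1,0],-Rt[0,0]))
m=red(a,(262,172,292,208));ys,xs=np.nonzero(m)
print("t",round(s["time_s"],2),"toolhead",round(h,1),"red n",len(xs),"x",xs.min(),xs.max(),xs.mean().round(2),"y",ys.min(),ys.max(),ys.mean().round(2),"z",s["eef_pos"][2].round(4),"op",round(s["opening"],4),"grip",round(s["grasp_force"],1),"j6",s["joint_pos"][5].round(2))
for d in(0,-.008,-.016):
  H=hull(a,box(.5225,-.0583,np.radians(h),.153+d,.115+d),1)[:,0];print("  pred",d,"x",H[:,0].min().round(1),H[:,0].max().round(1),"y",H[:,1].min().round(1),H[:,1].max().round(1))
E
python3 chk.py; python3 -m pendant '[0,0,0,0,0,0,0,-8,0,0,0,-8,0,0,0,-8,0,0,0,5,0,0,0,0]' 0.84|grep -E "eef|open|force"; python3 chk.py
```

```text
t 9.6 toolhead 19.2 red n 52 x 273 278 275.33 y 182 197 190.88 z 0.0966 op 0.0112 grip 23.7 j6 -0.6
  pred 0 x 272.4 281.0 y 180.6 198.7
  pred -0.008 x 272.6 281.1 y 182.7 200.8
  pred -0.016 x 272.8 281.2 y 184.8 202.9
eef_pos: [0.523, -0.0582, 0.0964]
wrist_force: [0.0, 0.2, 0.7]
opening: 0.0138
grasp_force: 0.0
t 10.4 toolhead 38.3 red n 48 x 274 279 276.69 y 182 197 189.96 z 0.0964 op 0.0137 grip 0.0 j6 -0.93
  pred 0 x 274.2 279.4 y 180.6 198.7
  pred -0.008 x 274.3 279.6 y 182.7 200.8
  pred -0.016 x 274.5 279.7 y 184.9 202.9
```

```bash
python3 -m pendant '[0,0,0,-8,0,0,0,-9,0,0,0,5,0,0,0,0]'|grep -E "force"; python3 chk.py; python3 -m pendant '[0,0,0,-8,0,0,0,-9,0,0,0,5,0,0,0,0]'|grep -E "force"; python3 chk.py
```

```text
wrist_force: [-0.4, -0.1, -0.9]
grasp_force: 0.0
t 10.95 toolhead 50.3 red n 50 x 275 280 277.86 y 182 196 190.1 z 0.0964 op 0.0137 grip 0.0 j6 -1.14
  pred 0 x 272.6 281.0 y 180.6 198.7
  pred -0.008 x 272.8 281.1 y 182.8 200.8
  pred -0.016 x 273.0 281.2 y 184.9 202.9
wrist_force: [0.4, 0.6, 0.1]
grasp_force: 0.0
t 11.5 toolhead 62.3 red n 60 x 273 281 278.6 y 185 196 190.55 z 0.0965 op 0.0137 grip 0.0 j6 -1.35
  pred 0 x 271.3 282.3 y 180.8 198.5
  pred -0.008 x 271.4 282.5 y 182.9 200.6
  pred -0.016 x 271.6 282.6 y 185.1 202.7
```

```bash
python3 -m pendant '[0,0,0,-8,0,0,0,-9,0,0,0,5,0,0,0,0]'|grep -E "force"; python3 chk.py|head -2; python3 -m pendant '[0,0,0,-8,0,0,0,-9,0,0,0,5,0,0,0,0]'|grep -E "force"; python3 chk.py|head -2
```

```text
wrist_force: [-0.0, 0.1, 0.7]
grasp_force: 0.0
t 12.05 toolhead 74.3 red n 69 x 271 282 278.9 y 185 196 190.45 z 0.0965 op 0.0134 grip 0.0 j6 -1.56
  pred 0 x 270.1 283.5 y 181.2 198.1
wrist_force: [-0.3, -0.2, -0.0]
grasp_force: 0.0
t 12.6 toolhead 86.3 red n 94 x 270 283 278.14 y 187 197 192.28 z 0.0965 op 0.0135 grip 0.0 j6 -1.77
  pred 0 x 269.2 284.3 y 181.7 197.6
```

Run:
```python
from h import *
a=eyes.capture("scene");b=(250,155,300,205);k=12
f=cv2.resize(a["frame"][b[1]:b[3],b[0]:b[2],::-1],None,fx=k,fy=k,interpolation=cv2.INTER_CUBIC)
cv2.imwrite("pics/s5.png",f)
```

```text
(no output)
```

View pics/s5.png

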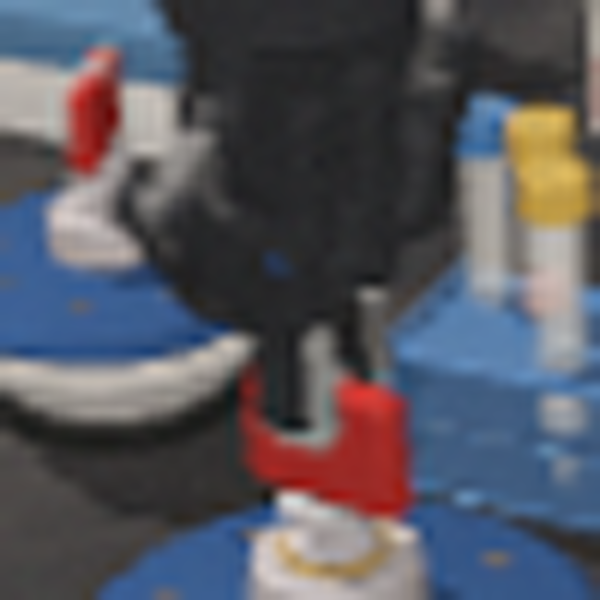

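The picture shows the fingers astride the wing (250–410, 380–510). The wing's underside is now at row ~495 near the axis, against ~460 at the start, so the screw has dropped about 8 mm. The mouth lies at a wing heading of about 78°. I sink the hand 8 mm and turn forward.

```bash
python3 -m pendant '[0,0,0.004,0,0,0,0.004,0,0,0,0,0]'|grep -E "eef|force"; python3 chk.py; python3 -m pendant '[0,0,0.0002,10,0,0,0.0002,10,0,0,0.0002,10,0,0,0.0002,10,0,0,0.0002,10,0,0,0.0002,10,0,0,0.0002,10,0,0,0.0002,10]'|grep -E "eef|force"; python3 chk.py
```

```text
eef_pos: [0.5229, -0.0583, 0.0879]
wrist_force: [0.3, -0.7, -0.2]
grasp_force: 0.0
t 13.07 toolhead 86.2 red n 73 x 270 283 279.23 y 187 197 192.44 z 0.0882 op 0.0136 grip 0.0 j6 -1.77
  pred 0 x 269.2 284.3 y 181.7 197.6
  pred -0.008 x 269.4 284.4 y 183.8 199.7
  pred -0.016 x 269.6 284.6 y 185.9 201.8
eef_pos: [0.5237, -0.0585, 0.0869]
wrist_force: [1.3, 0.1, -1.8]
grasp_force: 1.5
t 14.12 toolhead 5.6 red n 50 x 272 279 275.0 y 188 199 193.52 z 0.0869 op 0.0138 grip 0.3 j6 -0.36
  pred 0 x 270.9 282.4 y 180.7 198.7
  pred -0.008 x 271.1 282.6 y 182.8 200.8
  pred -0.016 x 271.2 282.7 y 184.9 202.9
```

```bash
python3 -m pendant '[0,0,0.0002,10,0,0,0.0002,10,0,0,0.0002,10,0,0,0.0002,10,0,0,0.0002,10,0,0,0.0002,10,0,0,0.0002,10,0,0,0.0002,10]'|grep -E "eef|force"; python3 -m pendant '[0,0,0.0002,10,0,0,0.0002,10,0,0,0.0002,10,0,0,0.0003,10,0,0,0.0003,10,0,0,0.0003,0]'|grep -E "eef|force"; python3 chk.py
```

```text
eef_pos: [0.5234, -0.0586, 0.0853]
wrist_force: [1.5, -0.8, -0.9]
grasp_force: 1.6
eef_pos: [0.5233, -0.0585, 0.0839]
wrist_force: [0.0, -0.3, 0.8]
grasp_force: 0.2
t 15.93 toolhead -123.6 red n 51 x 276 281 278.75 y 188 200 194.12 z 0.0839 op 0.0133 grip 0.3 j6 1.89
  pred 0 x 271.9 281.7 y 180.7 198.6
  pred -0.008 x 272.1 281.8 y 182.8 200.7
  pred -0.016 x 272.2 282.0 y 184.9 202.8
```

```bash
python3 -m pendant '[0,0,0,0,0,0,0,0,0,0,0,0,0,0,0,0]' 0|grep -E "open|force"; python3 -m pendant '[0,0,0,-10,0,0,0,-10,0,0,0,-10,0,0,0,-10,0,0,0,-10,0,0,0,-10,0,0,0,-10,0,0,0,-10]'|grep -E "eef|force"; python3 -m pendant '[0,0,0,-10,0,0,0,-10,0,0,0,-10,0,0,0,-10,0,0,0,-10,0,0,0,-10,0,0,0,-10,0,0,0,-10]'|grep -E "eef|force"; python3 -m pendant '[0,0,0,-10,0,0,0,-8,0,0,0,0,0,0,0,0]'|grep -E "eef|force"; python3 chk.py
```

```text
wrist_force: [-0.0, -1.0, 0.1]
opening: 0.0843
grasp_force: 0.0
eef_pos: [0.5232, -0.0584, 0.0838]
wrist_force: [0.4, -0.0, -0.2]
grasp_force: 0.0
eef_pos: [0.5232, -0.0584, 0.0838]
wrist_force: [0.4, -0.0, -0.5]
grasp_force: 0.0
eef_pos: [0.5232, -0.0584, 0.0838]
wrist_force: [-0.6, 0.4, 1.0]
grasp_force: 0.0
t 18.98 toolhead 54.1 red n 98 x 273 281 277.05 y 184 200 192.38 z 0.0838 op 0.0855 grip 0.0 j6 -1.21
  pred 0 x 272.2 281.4 y 180.7 198.7
  pred -0.008 x 272.3 281.6 y 182.8 200.8
  pred -0.016 x 272.5 281.7 y 184.9 202.9
```

```bash
python3 -m pendant '[0,0,0,0,0,0,0,0,0,0,0,0,0,0,0,0,0,0,0,0,0,0,0,0]' 0.84 |grep -E "eef|open|force"; python3 chk.py|head -1
```

```text
eef_pos: [0.5234, -0.0586, 0.0839]
wrist_force: [-0.1, -0.5, -0.6]
opening: 0.0134
grasp_force: 2.1
t 19.77 toolhead 54.2 red n 55 x 275 281 278.53 y 186 200 193.85 z 0.0838 op 0.0136 grip 2.1 j6 -1.21
```

```bash
python3 -m pendant '[0,0,0.0002,10,0,0,0.0002,10,0,0,0.0002,10,0,0,0.0002,10,0,0,0.0002,10,0,0,0.0003,10,0,0,0.0002,10,0,0,0.0003,10]'|grep -E "eef|force"; python3 -m pendant '[0,0,0.0002,10,0,0,0.0002,10,0,0,0.0002,10,0,0,0.0002,10,0,0,0.0002,10,0,0,0.0003,10,0,0,0.0002,10,0,0,0.0003,10]'|grep -E "eef|force"; python3 -m pendant '[0,0,0,2,0,0,0,0,0,0,0,0]'|grep -E "eef|force"; python3 chk.py
python3 - <<'E'
from h import *
a=eyes.capture("scene");b=(250,155,300,205);k=12
f=cv2.resize(a["frame"][b[1]:b[3],b[0]:b[2],::-1],None,fx=k,fy=k,interpolation=cv2.INTER_CUBIC)
cv2.imwrite("pics/s6.png",f)
E
```

```text
eef_pos: [0.5234, -0.0584, 0.082]
wrist_force: [0.4, -0.0, -0.1]
grasp_force: 2.5
eef_pos: [0.5234, -0.0584, 0.0803]
wrist_force: [0.7, -0.4, 0.9]
grasp_force: 2.9
eef_pos: [0.5234, -0.0584, 0.0803]
wrist_force: [1.3, -0.8, 0.4]
grasp_force: 0.8
t 22.2 toolhead -107.8 red n 65 x 272 282 279.22 y 189 200 194.55 z 0.0803 op 0.0135 grip 0.9 j6 1.62
  pred 0 x 270.3 283.3 y 181.1 198.2
  pred -0.008 x 270.5 283.4 y 183.2 200.3
  pred -0.016 x 270.6 283.5 y 185.3 202.4
```

View pics/s6.png

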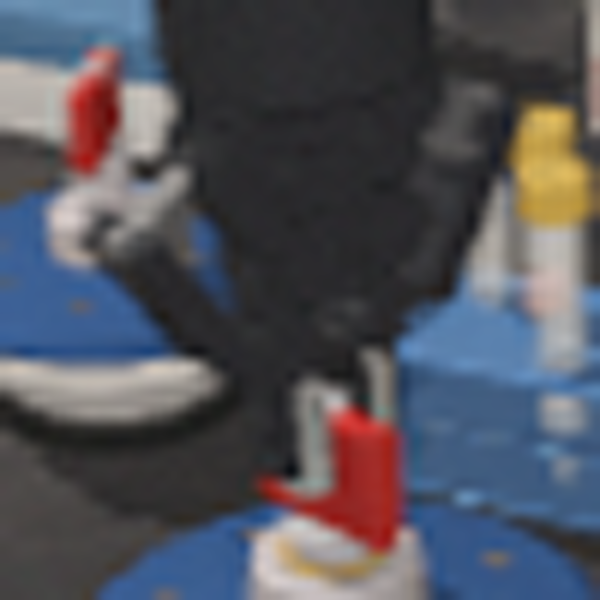

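Compared with the crest picture at the same heading (red rows 185–196, mean 190.45), the wing is now at rows 189–200 (mean 194.55). That is 4.1 px lower, or about 15.6 mm, matching one turn. The flange sits just above the boss ring at (330,540). I grip firmly.

```bash
python3 -m pendant '[0,0,0,0,0,0,0,0,0,0,0,0,0,0,0,0,0,0,0,0,0,0,0,0]' 0.95 25 |grep -E "eef|open|force"; python3 chk.py
```

```text
eef_pos: [0.5234, -0.0585, 0.0803]
wrist_force: [2.3, -1.4, 0.3]
opening: 0.0112
grasp_force: 28.0
t 23.05 toolhead -107.8 red n 64 x 272 282 279.08 y 189 200 194.98 z 0.0803 op 0.011 grip 28.0 j6 1.62
  pred 0 x 270.3 283.3 y 181.1 198.2
  pred -0.008 x 270.5 283.4 y 183.2 200.3
  pred -0.016 x 270.6 283.5 y 185.3 202.4
```

```bash
python3 -c "
from bench import r
print(r.sign_off())"
```

```text
the job is handed in; nothing more can be done
None
```

The job is handed in, with no verdict returned: by the camera, the red-winged screw dropped into its thread about 1 rad backward, then went about one full turn forward to roughly 16 mm below its start height, and it is still held in the fingers at 28 N.

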